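Switch on the lamp over the cheese

ROBOT

A 6-joint arm with a two-finger parallel gripper is mounted at the origin on a cart in front of the work surface, level with it; the furniture and walls round the work are solid. World frame = base frame: x ahead of the robot, y to its left, z up, the work surface at z = 0. Lengths are in mm, angles in rad, forces in N, time in s.
With the tool pointing down it reaches from about 275 to 850 mm from the base axis. Payload 19 kg.
Tool frame: the origin (TCP) lies on the centre line of the jaws, within the pads' length; the fingertips stand 22 mm ahead of it and the grasp point (between the pads) lies 3 mm ahead of it; z points along the fingers, y is the line along which they close (so a half turn about z gives the same grasp; the last joint's range is limited). The gripper opens to 85 mm and grips with 20 to 120 N. Pads are 22 mm wide; open, the fingers measure 114 mm over their backs; the gripper's body (76 mm by 85 mm) begins 54 mm behind the grasp point. The pads swing forward as they close: fully open they stand 13 mm farther back than shut.
Start: joints at [-1.327, 0.15, 1.437, -0, 1.554, -0.134], TCP at [212.077, -534.431, 253.267] pointing down, gripper open.
Joint ranges: [-2.8, 2.8], [-0.68, 2.1], [0.12, 2.68], [-1.39, 4.53], [0.16, 2.79], [-2.81, 2.81]. Speed limits (rad/s): [1.89, 1.89, 2.22, 3.01, 3.01, 3.01].

INTERFACE

Orientations are given as a unit quaternion [w, x, y, z].
In Python, from station import ctrl gives the robot as it stands.
- The arm moves only by the tool send_rows, never from a script. Its argument "motion" is a list that holds one entry, the list of rows, each a list of 5 numbers: the opening, from 0 (shut) to 1 (fully open), then the shift along the tool's x, y, z in m, then the turn about the tool's z in degrees. In form: [[[claw, tx, ty, tz, twist], ...]]. A call has 1 to 20 rows; each row shifts and turns the commanded pose from where the row before left it, along the tool's axes as they then stand; what a row does not reach is not made up. A row lasts 1/10 s, in which the tool goes at most 50 mm and 8.59 degrees, less where a joint would pass 70% of its speed; a pose out of reach is approached as far as the arm can. A call is refused whole if a number of a shift passes 0.05 or a number of a turn 8.59, either way. A call with a gripper value outside its range is refused whole. The fingers move at their own pace and stop on an object; the grip force is fixed at half the most. Time passes only in rows, so rows that do not move let the fingers close. It gives the time, the measured TCP pose, the force, the opening and the grip force at its end, in the units of the state.
- ctrl.sense(): the state, without advancing time (a new reading comes with each control period).
- ctrl.camera(name): name is "side" or "top" or "wrist"; returns (picture, depth): 480x640x3 uint8, red, green, blue; 480x640 float32, mm along the optical axis (not along the pixel's ray), 0 where there is no reading.
- ctrl.camera_model(name): a dict with "fx", "fy", "cx", "cy" (pixels), "distortion" ([k1, k2, p1, p2, k3] as OpenCV has them; the pictures are not rectified), "R" (3x3) and "t" (3): a world point X has camera coordinates R X + t. Camera axes: x right, y down, z forward; pixel columns grow to the right and rows downward; lengths in mm; the calibration is good to about 2 mm. A picture is of the moment at which its call begins: read the wrist's pose just before it. camera_model takes no time and is no camera call; for the wrist camera it gives the pose at the moment of the call.
- ctrl.sign_off(): hands the job in; it is judged then, once.
The state is a dict: "time_s": time; "qpos": joint angles; "dq": joint speeds; "joint_efforts": joint torques, N m; "eef_pos": TCP position; "ee_rot": TCP orientation; "wrist_force": force on the tool from outside, world axes, zero at the start; "ft_torque": the same for the moment, N m; "gripper_width": opening from 0.0 (shut) to 1.0 (fully open); "grasp_force": force on a finger pad.
Only numpy, scipy, OpenCV 4.12 (cv2) and the standard library are available. Lean on these libraries where they do the work, as an engineer would, in place of code of your own. Each camera call takes 0.05 s, during which the arm holds its last target. There are 200 camera calls.

TASK

Breakfast is about to open: switch on the straight-edged lamp that stands over the cheese wedge, by pushing the black switch bar hidden under its front lip all the way up from below, then take the hand away. Leave the switch of the round lamp as it is, and do not disturb the cheese.

Things in the scene. Friction and masses are not known exactly. Their poses are not given: they have to be found in the camera images.
- square_switch_underside (a point): Lowest point, mid-length, of the switch bar of the straight-edged steel lamp (the one to switch on). Fixed lamp: foot, back panel, flat canopy 180 deep x 220 wide x 12 mm thick, its underside 180 mm above the worktop. The bar hangs on a stem midway along the front edge, its centre line 18 mm behind that edge. Frame: x level from the front edge into the lamp (yaw up to 0.2 rad), y left, z up.
- square_switch (a joint): Upward travel (m) of that black bar (round, diameter 16, 64 mm long, parallel to the front edge): 0 = off, its lowest point 32 mm below the canopy's underside; 0.008 = fully up (on), a hard stop. Slides straight up at about 4 N, no spring, stays where left. Free air in front and below: shut fingers tilted about 45 degrees, tips forward, reach under it from the front and lift.
- round_switch_underside (a point): The same point of the like bar of the other lamp, which must stay off: disc canopy 200 mm in diameter, same heights, round foot, single tube post at the back, a lidded jar under it. Same frame axes and working. The lamps stand side by side, middles about 0.3 to 0.45 m apart; which is on the left varies.
- cheese_centre (a point): Centre of the loose cheese wedge, 72 x 82 x 30 mm, lying on the 8 mm thick foot of the straight-edged lamp, under its canopy (centre 23 mm above the worktop). z up.

How it is judged (in metres and radians):
At the end, for the whole second after the job is handed in: The switch bar of the straight-edged lamp is up (more than 6 of its 8 mm), the round lamp's switch bar has moved less than 3 mm, and the cheese lies within 15 mm of where it was (value of joint square_switch above 0.006 m and distance of round_switch_underside from where it was at the start of the episode below 0.003 m and distance of cheese_centre from where it was at the start of the episode below 0.015 m); the robot touches nothing.
It fails at once if the round lamp's switch is moved 3 mm or more (distance of round_switch_underside from where it was at the start of the episode above 0.003 m).
It fails at once if the cheese is pushed 15 mm or more from its place (distance of cheese_centre from where it was at the start of the episode above 0.015 m).
It also fails if it takes over 32 s, if anything falls off the work surface, if the arm or the gripper's body presses on something with over 40 N, if the wrist force passes 120 N, or if a joint passes its speed limit or range.

## Working session

There is one attempt and no reset: what is moved stays moved. The work goes in short steps, Python scripts to look and compute and a tool call to move; the robot and the scene stay as the last step left them, time stands still between calls to the robot, and variables do not carry over. Pictures are saved under pics/ and viewed, at most 10 in all, crops included, and the job is handed in when it is done.

Besides the shell and the picture viewer there is one more tool, called after "Request:" as name(argument=value, ...), one argument or row to a line, values as JSON. send_rows: Moves the arm, as the interface text tells. Its arguments: {"type":"object","properties":{"motion":{"type":"array","items":{"type":"array","items":{"type":"array","items":{"type":"number"}}}}},"required":["motion"]}

```bash
ls; mkdir -p pics; python3 - <<'E'
from station import ctrl
import cv2,numpy as np
print(ctrl.sense())
for n in ("top","side"):
    p,d=ctrl.camera(n); cv2.imwrite(f"pics/{n}0.png",p[...,::-1]); np.save(f"{n}0.npy",d)
    print(n,ctrl.camera_model(n))
E
```

```text
pics
{'time_s': 0.0, 'qpos': array([-1.32697760e+00,  1.50992361e-01,  1.43802983e+00,  2.25259762e-05,
        1.55379736e+00, -1.33989752e-01]), 'dq': array([ 0.00027886,  0.00130471, -0.00122798,  0.00177945, -0.00109841,
        0.001593  ]), 'joint_efforts': array([-7.90262256e-04, -7.13059473e+01, -5.70869815e+01, -2.51960091e-04,
        9.00994433e-03,  2.79339696e-05]), 'eef_pos': array([ 212.04870268, -534.23686861,  252.67242108]), 'ee_rot': array([-6.13137884e-04,  9.82210442e-01,  1.87782510e-01, -2.24257962e-05]), 'wrist_force': array([ 0.42238699,  0.02906919, -0.24758983]), 'ft_torque': array([ 0.01104714, -0.03349283,  0.02932524]), 'grasp_force': 0.0, 'gripper_width': 0.9975357969181093}
top {'fx': 622.4389842793599, 'fy': 622.4389842793599, 'cx': 327.93271174226726, 'cy': 246.820603163709, 'distortion': array([-0.08287382,  0.        ,  0.        ,  0.        ,  0.        ]), 'R': array([[-6.81672773e-02, -9.97673523e-01,  8.74491092e-04],
       [-7.88040520e-01,  5.33062573e-02, -6.13311163e-01],
       [ 6.11837692e-01, -4.24968865e-02, -7.89840903e-01]]), 't': array([ 30.53225007, 536.36716749, 998.25378927])}
side {'fx': 467.28973943244995, 'fy': 467.28973943244995, 'cx': 318.13478096199174, 'cy': 239.59462656652292, 'distortion': array([-0.00530956,  0.        ,  0.        ,  0.        ,  0.        ]), 'R': array([[-8.93809587e-01, -4.48446157e-01,  6.82401233e-04],
       [-2.42991097e-01,  4.83031743e-01, -8.41210831e-01],
       [ 3.76908143e-01, -7.52048123e-01, -5.40706826e-01]]), 't': array([538.91721016, 267.13161052, 675.70953105])}
```

View pics/top0.png

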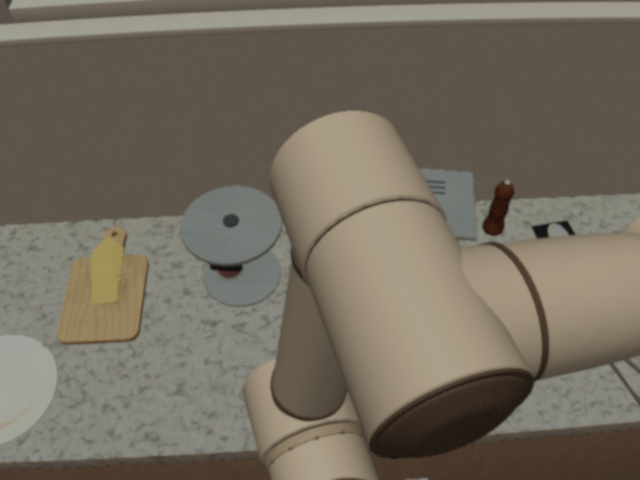

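View pics/side0.png

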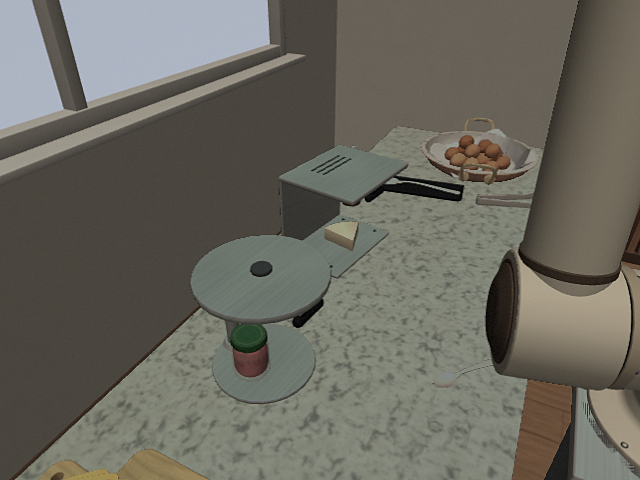

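The side view shows the square canopy with corners near (281,178), (340,147), (408,164) and (354,202). Its front edge runs from (354,202) to (408,164), and the black bar shows near (375,192). The top view is mostly blocked by the arm.

```bash
cat > h.py <<'E'
from station import ctrl
import cv2,numpy as np
def ray(n,uv,m=None):
    m=m or ctrl.camera_model(n); K=np.array([[m['fx'],0,m['cx']],[0,m['fy'],m['cy']],[0,0,1]])
    u=cv2.undistortPoints(np.array(uv,float).reshape(-1,1,2),K,m['distortion'])[:,0]
    R,t=m['R'],m['t']; return -R.T@t, np.c_[u,np.ones(len(u))]@R
def onz(n,uv,z,m=None):
    c,d=ray(n,uv,m); return c+d*((z-c[2])/d[:,2])[:,None]
def cloud(n,D,m=None):
    v,u=np.nonzero(D); c,d=ray(n,np.c_[u,v],m); P=np.full(D.shape+(3,),np.nan); P[v,u]=c+d*D[v,u][:,None]; return P
E
python3 - <<'E'
from h import *
print("corners",onz("side",[(281,178),(340,147),(408,164),(354,202)],192).round(0))
P=cloud("side",np.load("side0.npy"))
print(P[175,340].round(),P[275,245].round(),P[190,375].round(),P[312,308].round())
print(onz("side",[(340,240)],38).round())
m=(abs(P[...,2]-192)<4); m[:,:270]=0; m[:140]=0; m[210:]=0;m[:,420:]=0
q=P[m]; r=cv2.minAreaRect(q[:,:2].astype(np.float32)); print(len(q),r,cv2.boxPoints(r),np.median(q[:,2]))
m=(abs(P[...,2]-192)<4); m[:,335:]=0; m[:230]=0; q=P[m]; print(cv2.minEnclosingCircle(q[:,:2].astype(np.float32)))
p=cv2.imread("pics/side0.png")[120:280,260:480]; cv2.imwrite("pics/c1.png",cv2.resize(p,None,fx=3.6,fy=3.6,interpolation=2))
E
```

```text
corners [[ 736. -101.  192.]
 [ 700. -303.  192.]
 [ 532. -280.  192.]
 [ 568.  -73.  192.]]
[ 638. -168.  191.] [619. 197. 193.] [ 566. -180.  168.] [520. 197. 163.]
[[ 633. -167.   38.]]
4002 ((640.5626220703125, -199.37652587890625), (222.20655822753906, 181.93438720703125), 80.31460571289062) [[ 532.2002   -293.59204 ]
 [ 711.5414   -324.20032 ]
 [ 748.92505  -105.16101 ]
 [ 569.58386   -74.552734]] 192.05754181159026
((604.2144775390625, 178.135986328125), 100.89065551757812)
```

View pics/c1.png

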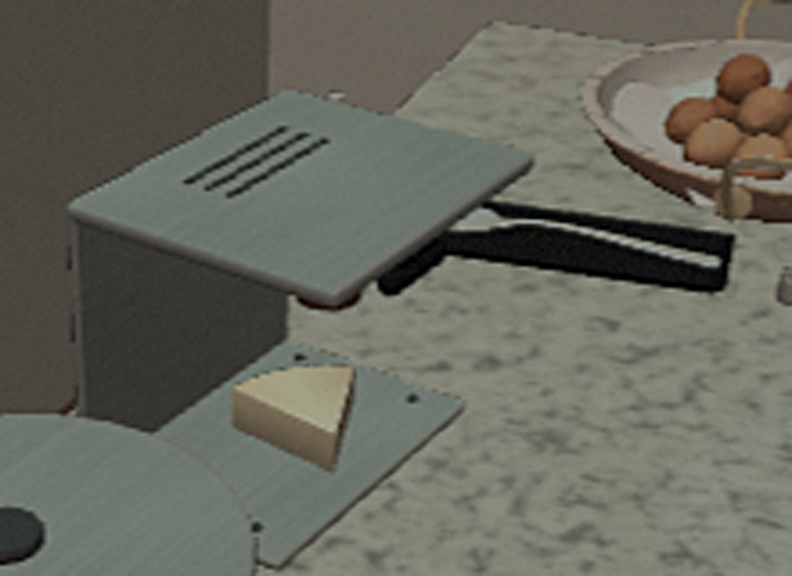

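The crop shows the bar's left end at about full-image (368,199), the cheese at (340,235), and a tray with a spoon to the right. I estimate the bar's underside at (568,-186,148) with a lamp yaw of about -0.17. The rows carry no tilt, so I'll first bring the hand to free space in front of the lamp. Then I'll see what the arm does with the orientation at its reach limit.

Request:
send_rows(
  motion=[
    [[0,0,0,-0.037,8.5],[0,0,0,-0.037,8.5],[0,0,0,-0.037,8.5],[0,0,0,-0.037,8.5],[0,0.005,-0.04,0,0],[0,0.005,-0.04,0,0],[0,0.005,-0.04,0,0],[0,0.005,-0.04,0,0],[0,0.005,-0.04,0,0],[0,0.005,-0.04,0,0],[0,0.005,-0.04,0,0],[0,0.005,-0.04,0,0],[0,0.005,-0.04,0,0],[0,0.005,-0.04,0,0],[0,0.005,-0.04,0,0]],
  ],
)

```text
time_s: 1.6
eef_pos: [360.0, -114.8, 401.2]
ee_rot: [-0.0, 0.994, -0.108, 0.0]
wrist_force: [1.0, -1.5, 0.0]
gripper_width: 0.0
grasp_force: 0.0
```

Request:
send_rows(
  motion=[
    [[0,0,0,-0.05,0],[0,0,0,-0.05,0],[0,0,0,-0.05,0],[0,0,0,-0.05,0],[0,0,0,-0.05,0],[0,0,0,-0.05,0],[0,0,0,-0.05,0],[0,0,0,-0.05,0],[0,0,0,-0.05,0],[0,0,0,-0.05,0]],
  ],
)

```text
time_s: 2.6
eef_pos: [338.2, -110.9, 769.5]
ee_rot: [-0.004, 0.994, -0.108, -0.002]
wrist_force: [-42.5, 13.9, -11.1]
gripper_width: 0.002
grasp_force: 0.0
```

```bash
python3 - <<'E'
from h import *
s=ctrl.sense(); print(s['qpos'].round(3),s['eef_pos'],s['ee_rot'].round(3),ctrl.camera_model("wrist")['R'].round(2))
E
```

```text
[-0.539  0.232  0.12   0.016  2.795  1.263] [ 338.24679928 -110.88776457  769.49407354] [-0.004  0.994 -0.108 -0.002] [[-0.21 -0.98 -0.01]
 [-0.94  0.21  0.26]
 [-0.25  0.06 -0.96]]
```

Request:
send_rows(
  motion=[
    [[0,0,0,0,0],[0,0,0,0,0]],
  ],
)

```text
time_s: 2.8
eef_pos: [337.0, -110.2, 770.2]
ee_rot: [-0.003, 0.994, -0.108, -0.001]
wrist_force: [-1.2, -0.4, 0.9]
gripper_width: -0.003
grasp_force: 0.0
```

```bash
python3 - <<'E'
from h import *
s=ctrl.sense(); print(s['qpos'].round(4),s['eef_pos'],s['ee_rot'].round(4),s['wrist_force'])
E
```

```text
[-0.539   0.2294  0.1219  0.016   2.7946  1.2629] [ 337.03745941 -110.18773377  770.182946  ] [-3.400e-03  9.942e-01 -1.078e-01 -8.000e-04] [-1.1741689  -0.44624602  0.94742707]
```

```bash
python3 - <<'E'
from h import *
P=cloud("side",np.load("side0.npy"))
for v,u in [(300,100),(200,150),(120,200),(60,300),(100,30),(100,420)]: print(u,v,P[v,u].round())
E
```

```text
100 300 [1440. -101. -388.]
150 200 [1436. -383. -157.]
200 120 [1436. -690.   30.]
300 60 [ 1351. -1310.   134.]
30 100 [1485. -117.  245.]
420 100 [  935. -1892.  -141.]
```

Request:
send_rows(
  motion=[
    [[0,0.03,0,-0.038,0],[0,0.03,0,-0.038,0],[0,0.03,0,-0.038,0],[0,0.03,0,-0.038,0],[0,0.03,0,-0.038,0],[0,0.03,0,-0.038,0],[0,0.03,0,-0.038,0],[0,0.03,0,-0.038,0]],
  ],
)

```text
time_s: 3.6
eef_pos: [364.4, -107.2, 756.2]
ee_rot: [-0.028, 0.994, -0.108, -0.013]
wrist_force: [-0.4, 0.5, 0.5]
gripper_width: -0.001
grasp_force: 0.0
```

```bash
python3 - <<'E'
from h import *
s=ctrl.sense(); print(s['qpos'].round(4),s['eef_pos'],s['ee_rot'].round(4),s['wrist_force'])
E
```

```text
[-0.5223  0.2691  0.1221  0.1187  2.794   1.3749] [ 364.36556665 -107.15708885  756.21258589] [-0.0277  0.9937 -0.1076 -0.0128] [-0.41334846  0.45627208  0.46246791]
```

Request:
send_rows(
  motion=[
    [[0,0.05,0,0,0],[0,0.05,0,0,0],[0,0.05,0,0,0],[0,0.05,0,0,0],[0,0.05,0,0,0],[0,0.05,0,0,0],[0,0.05,0,0,0],[0,0.05,0,0,0],[0,0.04,0,-0.03,0],[0,0.04,0,-0.03,0],[0,0.04,0,-0.03,0],[0,0.04,0,-0.03,0],[0,0.04,0,-0.03,0],[0,0.04,0,-0.03,0]],
  ],
)

```text
time_s: 5.0
eef_pos: [545.4, -147.2, 585.6]
ee_rot: [-0.094, 0.973, -0.102, -0.185]
wrist_force: [0.0, 0.2, 0.6]
gripper_width: 0.0
grasp_force: 0.0
```

```bash
cat > st.py <<'E'
from h import *
from scipy.spatial.transform import Rotation as Ro
s=ctrl.sense(); w,x,y,z=s['ee_rot']; R=Ro.from_quat([x,y,z,w]).as_matrix()
print(s['time_s'],s['qpos'].round(3),s['eef_pos'].round(1),'F',s['wrist_force'].round(1)); print(R.round(3))
E
python3 st.py
```

```text
5.0 [-0.431  0.634  0.122  0.172  2.794  1.497] [ 545.4 -147.2  585.6] F [0.  0.2 0.6]
[[ 0.911 -0.233 -0.34 ]
 [-0.163 -0.962  0.221]
 [-0.378 -0.146 -0.914]]
```

Request:
send_rows(
  motion=[
    [[0,-0.047,-0.01,-0.012,0],[0,-0.047,-0.01,-0.012,0],[0,-0.047,-0.01,-0.012,0],[0,-0.047,-0.01,-0.012,0],[0,-0.047,-0.01,-0.012,0],[0,-0.047,-0.01,-0.012,0],[0,-0.047,-0.01,-0.012,0],[0,-0.047,-0.01,-0.012,0]],
  ],
)

```text
time_s: 5.8
eef_pos: [239.1, -11.7, 700.5]
ee_rot: [-0.086, 0.981, -0.105, -0.14]
wrist_force: [-0.9, 0.2, 0.7]
gripper_width: -0.0
grasp_force: 0.0
```

```bash
python3 st.py
```

```text
5.8 [-0.461 -0.104  0.771  0.187  2.794  1.489] [239.1 -11.7 700.5] F [-0.9  0.2  0.7]
[[ 0.938 -0.231 -0.257]
 [-0.182 -0.963  0.198]
 [-0.293 -0.139 -0.946]]
```

Request:
send_rows(
  motion=[
    [[0,-0.04,-0.012,-0.028,0],[0,-0.04,-0.012,-0.028,0],[0,-0.04,-0.012,-0.028,0],[0,-0.04,-0.012,-0.028,0]],
  ],
)

```text
time_s: 6.2
eef_pos: [163.1, 76.5, 727.9]
ee_rot: [-0.08, 0.986, -0.11, -0.092]
wrist_force: [0.6, 1.6, 0.1]
gripper_width: -0.002
grasp_force: 0.0
```

```bash
python3 st.py
```

```text
6.2 [-0.259 -0.242  0.773  0.39   2.794  1.889] [163.1  76.5 727.9] F [0.6 1.6 0.1]
[[ 0.959 -0.231 -0.165]
 [-0.202 -0.963  0.178]
 [-0.2   -0.137 -0.97 ]]
```

Request:
send_rows(
  motion=[
    [[0,-0.016,-0.006,-0.046,0],[0,-0.016,-0.006,-0.046,0],[0,-0.014,-0.006,-0.047,0],[0,-0.012,-0.006,-0.047,0],[0,-0.01,-0.006,-0.048,0],[0,-0.008,-0.006,-0.048,0],[0,-0.006,-0.006,-0.048,0],[0,-0.004,-0.006,-0.048,0]],
  ],
)

```text
time_s: 7.0
eef_pos: [152.3, 168.4, 830.4]
ee_rot: [-0.144, 0.983, -0.115, -0.012]
wrist_force: [0.8, 0.2, -0.3]
gripper_width: -0.002
grasp_force: 0.0
```

```bash
python3 st.py
```

```text
7.0 [ 0.037 -0.008  0.181  0.995  2.794  2.811] [152.3 168.4 830.4] F [ 0.8  0.2 -0.3]
[[ 0.973 -0.23   0.01 ]
 [-0.223 -0.932  0.286]
 [-0.057 -0.281 -0.958]]
```

Request:
send_rows(
  motion=[
    [[0,0.032,0.026,0.019,0],[0,0.032,0.026,0.019,0],[0,0.032,0.026,0.019,0],[0,0.032,0.026,0.019,0],[0,0.032,0.026,0.019,0],[0,0.032,0.026,0.019,0],[0,0.032,0.026,0.019,0],[0,0.032,0.026,0.019,0],[0,0.032,0.026,0.019,0],[0,0.032,0.026,0.019,0]],
  ],
)

```text
time_s: 8.0
eef_pos: [388.7, -73.2, 575.9]
ee_rot: [-0.145, 0.982, -0.118, -0.013]
wrist_force: [1.7, 0.2, 0.5]
gripper_width: 0.001
grasp_force: 0.0
```

```bash
python3 st.py
```

```text
8.0 [-0.577 -0.084  1.047  0.337  2.304  1.444] [388.7 -73.2 575.9] F [1.7 0.2 0.5]
[[ 0.972 -0.236  0.008]
 [-0.228 -0.93   0.288]
 [-0.06  -0.282 -0.958]]
```

Request:
send_rows(
  motion=[
    [[0,0.046,0.015,-0.008,0],[0,0.046,0.015,-0.008,0],[0,0.046,0.015,-0.008,0],[0,0.046,0.015,-0.008,0],[0,0.046,0.015,-0.008,0],[0,0.046,0.015,-0.008,0],[0,0.046,0.015,-0.008,0],[0,0.046,0.015,-0.008,0],[0,0.046,0.015,-0.008,0],[0,0.043,0.01,-0.022,0],[0,0.043,0.01,-0.022,0],[0,0.043,0.01,-0.022,0],[0,0.043,0.01,-0.022,0],[0,0.043,0.01,-0.022,0],[0,0.043,0.01,-0.022,0]],
  ],
)

```text
time_s: 9.5
eef_pos: [716.6, -323.5, 489.3]
ee_rot: [-0.132, 0.978, -0.134, 0.094]
wrist_force: [-0.4, -0.6, 0.3]
gripper_width: 0.001
grasp_force: 0.0
```

```bash
python3 st.py
```

```text
9.5 [-0.645  0.754  0.122  0.401  2.188  1.444] [ 716.6 -323.5  489.3] F [-0.4 -0.6  0.3]
[[ 0.946 -0.237  0.219]
 [-0.287 -0.929  0.233]
 [ 0.149 -0.283 -0.947]]
```

Request:
send_rows(
  motion=[
    [[0,0.046,0.013,-0.01,0],[0,0.046,0.013,-0.01,0],[0,0.046,0.013,-0.01,0],[0,0.046,0.013,-0.01,0],[0,0.046,0.013,-0.01,0],[0,0.046,0.013,-0.01,0],[0,0.046,0.013,-0.005,0],[0,0.046,0.013,-0.005,0],[0,0.046,0.013,-0.005,0],[0,0.046,0.013,-0.005,0]],
  ],
)

```text
time_s: 10.5
eef_pos: [817.0, -433.1, 431.7]
ee_rot: [-0.096, 0.955, -0.154, 0.235]
wrist_force: [0.6, -0.3, -0.2]
gripper_width: -0.006
grasp_force: 0.0
```

```bash
python3 st.py
```

```text
10.5 [-0.7    0.857  0.122  0.417  1.814  1.364] [ 817.  -433.1  431.7] F [ 0.6 -0.3 -0.2]
[[ 0.842 -0.248  0.479]
 [-0.338 -0.934  0.111]
 [ 0.42  -0.255 -0.871]]
```

Request:
send_rows(
  motion=[
    [[0,0.046,0.016,0,0],[0,0.046,0.016,0,0],[0,0.046,0.016,0,0],[0,0.046,0.016,0,0],[0,0.046,0.016,0,0],[0,0.046,0.016,0,0],[0,0.046,0.016,0.005,0],[0,0.046,0.016,0.005,0],[0,0.046,0.016,0.005,0]],
  ],
)

```text
time_s: 11.4
eef_pos: [872.3, -534.8, 425.7]
ee_rot: [-0.049, 0.914, -0.172, 0.364]
wrist_force: [-0.5, -0.2, 0.4]
gripper_width: -0.002
grasp_force: 0.0
```

```bash
python3 st.py
```

```text
11.4 [-0.756  0.915  0.122  0.459  1.493  1.297] [ 872.3 -534.8  425.7] F [-0.5 -0.2  0.4]
[[ 0.676 -0.279  0.682]
 [-0.35  -0.936 -0.036]
 [ 0.649 -0.214 -0.73 ]]
```

Request:
send_rows(
  motion=[
    [[0,0,0,-0.02,-6.1],[0,0,0,-0.02,-6.1],[0,0,0,0,-6.0],[0,-0.0265,-0.0265,-0.0217,0],[0,-0.0265,-0.0265,-0.0217,0],[0,-0.0265,-0.0265,-0.0217,0],[0,-0.0265,-0.0265,-0.0217,0],[0,-0.0265,-0.0265,-0.0217,0],[0,-0.0265,-0.0265,-0.0217,0],[0,-0.0265,-0.0265,-0.0217,0],[0,-0.0265,-0.0265,-0.0217,0],[0,-0.0265,-0.0265,-0.0217,0],[0,-0.0265,-0.0265,-0.0217,0],[0,-0.0265,-0.0265,-0.0217,0],[0,-0.0265,-0.0265,-0.0217,0],[0,-0.0265,-0.0265,-0.0217,0]],
  ],
)

```text
time_s: 13.0
eef_pos: [463.9, -204.0, 433.5]
ee_rot: [0.009, 0.93, -0.024, 0.368]
wrist_force: [-0.2, 0.3, 1.4]
gripper_width: 0.001
grasp_force: 0.0
```

```bash
python3 st.py
```

```text
13.0 [-0.882 -0.404  1.729  0.552  1.298  0.733] [ 463.9 -204.   433.5] F [-0.2  0.3  1.4]
[[ 0.729 -0.052  0.683]
 [-0.039 -0.999 -0.035]
 [ 0.684 -0.001 -0.73 ]]
```

Request:
send_rows(
  motion=[
    [[0,-0.0314,-0.003,0.024,0],[0,-0.0314,-0.003,0.024,0],[0,-0.0314,-0.003,0.024,0],[0,-0.0314,-0.003,0.024,0],[0,-0.0314,-0.003,0.024,0],[0,-0.0314,-0.003,0.024,0],[0,-0.0314,-0.003,0.024,0]],
  ],
)

```text
time_s: 13.7
eef_pos: [420.4, -181.4, 159.7]
ee_rot: [0.009, 0.93, -0.024, 0.368]
wrist_force: [1.2, -0.0, 0.3]
gripper_width: 0.002
grasp_force: 0.0
```

```bash
python3 st.py; python3 - <<'E'
from h import *
import pickle
m=ctrl.camera_model("wrist"); p,d=ctrl.camera("wrist"); cv2.imwrite("pics/w1.png",p[...,::-1]); np.save("w1.npy",d); pickle.dump(m,open("w1.pkl","wb")); print(m)
p,d=ctrl.camera("side"); cv2.imwrite("pics/s1.png",p[...,::-1])
E
```

```text
13.7 [-0.954 -0.41   2.291  0.76   0.894  0.289] [ 420.4 -181.4  159.7] F [ 1.2 -0.   0.3]
[[ 0.728 -0.053  0.683]
 [-0.039 -0.999 -0.036]
 [ 0.684 -0.    -0.729]]
{'fx': 359.2647308692633, 'fy': 359.2647308692633, 'cx': 312.3570258640045, 'cy': 239.95527270722675, 'distortion': array([-0.05155357,  0.        ,  0.        ,  0.        ,  0.        ]), 'R': array([[-5.33135766e-02, -9.98577620e-01, -6.31908682e-04],
       [-8.79937662e-01,  4.72785948e-02, -4.72730839e-01],
       [ 4.72088311e-01, -2.46469315e-02, -8.81206647e-01]]), 't': array([-158.847791  ,  483.90414995,   71.79039579])}
```

View pics/w1.png

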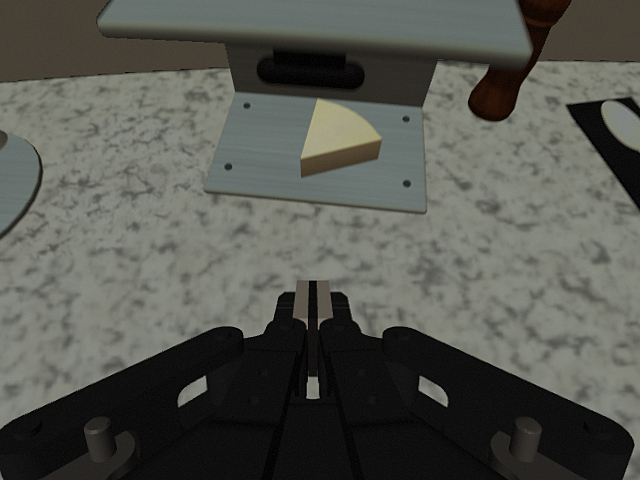

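View pics/s1.png

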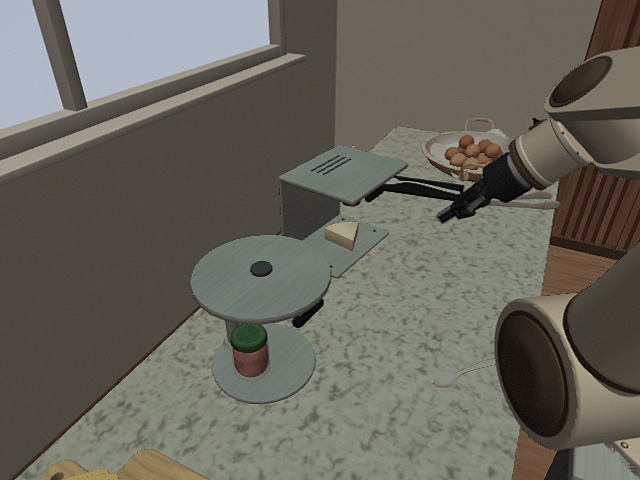

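In the wrist view the bar runs from (257,68) to (365,74), centred at about (311,71). The lip runs from (100,28) to (530,55), and the shut fingertips are at (312,282). The hand is tilted 43° with the tips forward, as needed.

```bash
python3 - <<'E'
from h import *
import pickle
m=pickle.load(open("w1.pkl","rb")); D=np.load("w1.npy"); P=cloud("wrist",D,m)
for u,v in [(275,72),(290,72),(311,72),(330,74),(345,76),(312,80),(311,62),(312,300)]: print(u,v,P[v,u].round(1))
e=onz("wrist",[(258,69),(364,75)],156,m); print("ends",e.round(1),e.mean(0).round(1),np.linalg.norm(e[1]-e[0]))
l=onz("wrist",[(110,32),(522,57)],181,m); print("lip",l.round(1),l.mean(0).round(1))
E
```

```text
275 72 [ 564.8 -168.   158.6]
290 72 [ 564.3 -176.5  158.6]
311 72 [ 562.  -188.4  159.8]
330 74 [ 561.  -199.2  158.8]
345 76 [ 558.8 -207.5  158.8]
312 80 [ 560.1 -188.9  155.9]
311 62 [ 563.5 -188.5  165. ]
312 300 [ 425.1 -181.7  168.8]
ends [[ 571.7 -157.7  156. ]
 [ 562.9 -219.2  156. ]] [ 567.3 -188.5  156. ] 62.050787923698024
lip [[ 575.2  -81.1  181. ]
 [ 541.8 -294.1  181. ]] [ 558.5 -187.6  181. ]
```

Request:
send_rows(
  motion=[
    [[0,0.0148,0,0.0208,0],[0,0.0148,0,0.0208,0],[0,0.0148,0,0.0208,0],[0,0.0148,0,0.0208,0],[0,0.0148,0,0.0208,0],[0,0,0,0,0],[0,0.0027,0,-0.0029,0],[0,0.0027,0,-0.0029,0],[0,0.0027,0,-0.0029,0],[0,0.0027,0,-0.0029,0],[0,0,0,0,0]],
  ],
)

```text
time_s: 14.9
eef_pos: [545.8, -188.6, 152.9]
ee_rot: [0.01, 0.929, -0.024, 0.368]
wrist_force: [-0.4, -0.9, -1.1]
gripper_width: 0.003
grasp_force: 0.0
```

```bash
python3 st.py
```

```text
14.9 [-0.683 -0.113  2.093  0.733  0.648  0.46 ] [ 545.8 -188.6  152.9] F [-0.4 -0.9 -1.1]
[[ 0.728 -0.053  0.684]
 [-0.038 -0.999 -0.036]
 [ 0.685  0.    -0.729]]
```

Request:
send_rows(
  motion=[
    [[0,0.0014,0,-0.0015,0],[0,0.0014,0,-0.0015,0],[0,0,0,0,0]],
  ],
)

```text
time_s: 15.2
eef_pos: [545.5, -188.1, 155.5]
ee_rot: [0.009, 0.93, -0.024, 0.367]
wrist_force: [-2.4, 0.2, -1.4]
gripper_width: -0.005
grasp_force: 1.5
```

Request:
send_rows(
  motion=[
    [[0,0.0014,0,-0.0015,0],[0,0.0014,0,-0.0015,0],[0,0,0,0,0]],
  ],
)

```text
time_s: 15.5
eef_pos: [545.6, -188.2, 159.8]
ee_rot: [0.009, 0.93, -0.024, 0.367]
wrist_force: [-5.6, 0.5, -2.3]
gripper_width: -0.0
grasp_force: 2.7
```

Request:
send_rows(
  motion=[
    [[0,0.0014,0,-0.0015,0],[0,0.0014,0,-0.0015,0],[0,0,0,0,0]],
  ],
)

```text
time_s: 15.8
eef_pos: [545.4, -187.9, 163.4]
ee_rot: [0.009, 0.93, -0.024, 0.367]
wrist_force: [-4.8, 1.0, -9.2]
gripper_width: 0.001
grasp_force: 5.0
```

```bash
python3 - <<'E'
from h import *
print(ctrl.sense()['wrist_force'])
p,d=ctrl.camera("wrist"); cv2.imwrite("pics/w2.png",p[...,::-1])
E
```

```text
[-4.76580175  0.95938461 -9.23519475]
```

View pics/w2.png

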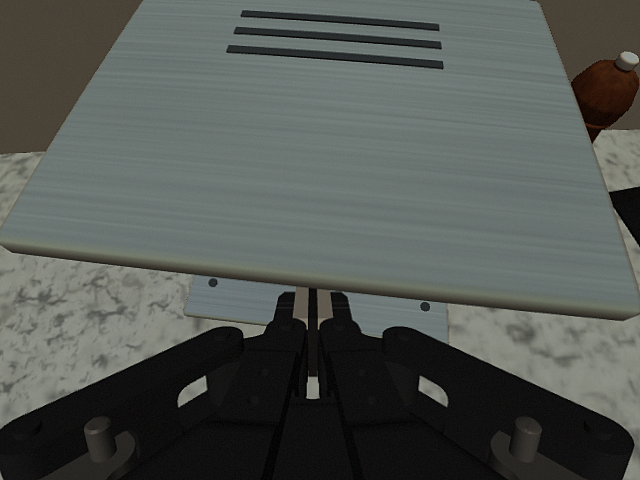

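The fingers reach under the lip at (312,285), centred on the lamp, and nothing else is touching. I'll keep lifting until the stop.

Request:
send_rows(
  motion=[
    [[0,0.0014,0,-0.0015,0],[0,0,0,0,0]],
  ],
)

```text
time_s: 16.05
eef_pos: [544.9, -187.5, 164.4]
ee_rot: [0.008, 0.93, -0.024, 0.366]
wrist_force: [-7.7, 1.0, -15.3]
gripper_width: 0.0
grasp_force: 8.0
```

Request:
send_rows(
  motion=[
    [[0,0.0014,0,-0.0015,0],[0,0,0,0,0]],
  ],
)

```text
time_s: 16.25
eef_pos: [544.3, -187.0, 165.6]
ee_rot: [0.008, 0.931, -0.024, 0.365]
wrist_force: [-15.0, 4.4, -17.2]
gripper_width: 0.001
grasp_force: 11.1
```

The force rises while the tool stops following, so this is the hard stop. Now down, back out, and look.

Request:
send_rows(
  motion=[
    [[0,-0.0068,0,0.0073,0],[0,-0.0068,0,0.0073,0],[0,-0.0068,0,0.0073,0],[0,-0.0148,0,-0.0208,0],[0,-0.0148,0,-0.0208,0],[0,-0.0148,0,-0.0208,0],[0,-0.0148,0,-0.0208,0],[0,-0.0148,0,-0.0208,0],[0,0,0,0,0],[0,0,0,0,0]],
  ],
)

```text
time_s: 17.25
eef_pos: [421.1, -182.5, 164.0]
ee_rot: [0.01, 0.929, -0.025, 0.368]
wrist_force: [-1.2, -0.0, -0.1]
gripper_width: 0.003
grasp_force: 0.0
```

```bash
python3 st.py; python3 - <<'E'
from h import *
m=ctrl.camera_model("wrist"); p,d=ctrl.camera("wrist"); cv2.imwrite("pics/w3.png",p[...,::-1]); P=cloud("wrist",d,m)
a=cv2.imread("pics/w1.png")[20:200,180:460]; b=p[20:200,180:460,::-1]
cv2.imwrite("pics/cmp.png",cv2.resize(np.vstack([a,b]),None,fx=1.66,fy=1.66,interpolation=2))
for n in ("w1",):
    import pickle; P0=cloud("wrist",np.load(n+".npy"),pickle.load(open(n+".pkl","rb")))
for Q in (P0,P):
    R=Q[30:110,270:350].reshape(-1,3); k=(R[:,0]>550)&(R[:,0]<575)&(R[:,2]<176); print("bar z min",np.nanpercentile(R[k][:,2],[1,5,50]).round(1))
E
```

```text
17.25 [-0.954 -0.413  2.284  0.755  0.899  0.297] [ 421.1 -182.5  164. ] F [-1.2 -0.  -0.1]
[[ 0.727 -0.054  0.684]
 [-0.039 -0.999 -0.037]
 [ 0.685  0.001 -0.728]]
bar z min [150.8 152.5 161.8]
bar z min [158.3 159.8 167. ]
```

View pics/cmp.png

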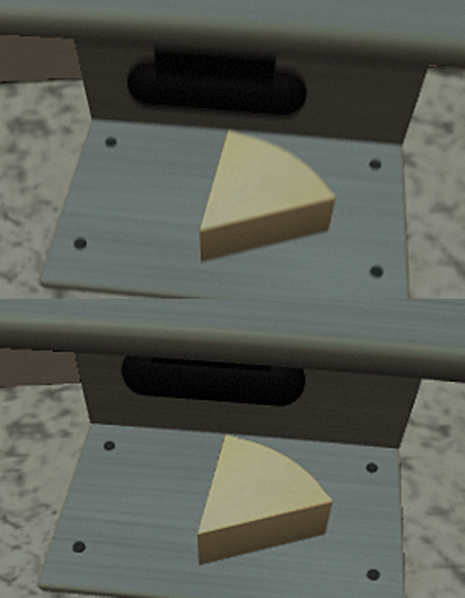

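The before/after crop shows the bar raised close under the lip: its lowest depth reading went from 150.8 to 158.3 mm, about 7.5 mm of travel. The cheese hasn't moved and the hand is clear with no force on it, so I'm handing in.

```bash
python3 -c "
from station import ctrl
print(ctrl.sign_off())"
```

```text
the job is handed in; nothing more can be done
None
```

The straight-edged lamp's switch bar is up about 7.5 mm by the wrist depth reading, against a stop at 8. The hand is clear, the cheese lies where it was, the round lamp was never approached, and the job was handed in at about 17 s; no verdict came back.

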